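Pack the display row into the travel rack, mirrored

ROBOT

A 7-joint arm with a two-finger parallel gripper is mounted at the origin on the work surface. World frame = base frame: x ahead of the robot, y to its left, z up, the work surface at z = 0. Lengths are in m, angles in rad, forces in N, time in s.
With the tool pointing down it reaches from about 0.425 to 0.925 m from the base axis. Payload 6.8 kg.
Tool frame: the origin (TCP) lies on the front face of the gripper's body, between the roots of the fingers; the fingertips stand 73 mm ahead of it and the grasp point (between the pads) lies 54 mm ahead of it (env.nose_length is the distance from the TCP to the fingertips, in m); z points along the fingers, y is the line along which they close (so a half turn about z gives the same grasp; the last joint's range is limited). The gripper opens to 85 mm and grips with 20 to 120 N. Pads are 22 mm wide; open, the fingers measure 114 mm over their backs; the gripper's body (76 mm by 85 mm) begins 54 mm behind the grasp point. The pads swing forward as they close: fully open they stand 13 mm farther back than shut.
Start: joints at [1.166, 0.477, 0.022, 1.555, -0.011, 1.109, -0.083], TCP at [0.197, -0.646, 0.304] pointing down, gripper open.
Joint ranges: [-2.96, 2.96], [-0.34, 2.1], [-1.41, 1.46], [0.24, 2.44], [-1.37, 4.51], [0.17, 1.92], [-2.96, 2.96]. Speed limits (rad/s): [2.39, 2.39, 3.14, 3.14, 3.14, 3.14, 3.14].

INTERFACE

Orientations are given as a unit quaternion [w, x, y, z].
In Python, from cell import env, kin, camera, calibration, job gives the robot as it stands. The module is installed in compiled form; this text tells all that it offers. Calls block until the motion is done:
- env.reach(position, orientation): joint-space move of the TCP to a pose.
- env.movel(position, velocity=0.15, rot=None, stop_force=None): straight line of the TCP; rot=None keeps the orientation; velocity is the mean speed in m/s. With stop_force (N) it stops when the force on the tool has changed by that much, and returns True; else False.
- env.goto_joints(angles): joint-space move.
- env.grip(opening, f_grip=None): finger opening in m; f_grip is the grip in N (None keeps the last); returns when the fingers have stopped.
- env.dwell(seconds).
- kin.inverse_kinematics(position, orientation): joint angles nearest the present ones, or None.
- env.get_state(): the state.
- camera(name): name is "scene" or "top" or "wrist"; returns (picture, depth): 400x640x3 uint8, blue, green, red; 400x640 float32, m along the optical axis (not along the pixel's ray), 0 where there is no reading.
- calibration(name): a dict with "fx", "fy", "cx", "cy" (pixels), "k1" (the pictures are not rectified: a ray, as slopes to the right and down, at radius r is drawn at 1 + k1 r^2 times it, then the intrinsics apply), "rvec" (rotation vector, rad) and "tvec" (3), from world to camera coordinates, as OpenCV has them. Camera axes: x right, y down, z forward; pixel columns grow to the right and rows downward; lengths in m; the calibration is good to about 2 mm. A picture is of the moment at which its call begins: read the wrist's pose just before it. calibration takes no time and is no camera call; for the wrist camera it gives the pose at the moment of the call.
A pose or a line that the arm cannot do raises env.PlanningError and nothing moves.
- job.job_done(): hands the job in; it is judged then, once.
The state is a dict: "time": time; "qpos": joint angles; "joint_velocities": joint speeds; "joint_torque": joint torques, N m; "tcp_pos": TCP position; "orientation": TCP orientation; "force": force on the tool from outside, world axes, zero at the start; "torque": the same for the moment, N m; "opening": finger opening in m; "gripper_force": force on a finger pad.
Only numpy, scipy, OpenCV 4.12 (cv2) and the standard library are available. Lean on these libraries where they do the work, as an engineer would, in place of code of your own. Each camera call takes 0.05 s, during which the arm holds its last target. There are 200 camera calls.

TASK

The travel rack will be turned round before the trailer sets off, so its row has to be a mirror image: move the four pieces standing in a row on the black granite slab into the four pockets of the birch rack, one to a pocket, in the reverse order: the piece at the left end of the slab goes to the right end of the rack, and so on.. Keep every piece upright, set it down gently on the pocket floor rather than dropping it, and leave all four standing there.

Things in the scene. Friction and masses are not known exactly. Their poses are not given: they have to be found in the camera images.
- tower: slim round polished tiger's eye point (brown with golden bands): cylinder 28 mm diameter up to 56 mm, then a cone to a tip at 78 mm; about 120 g; origin at the centre of its underside, z up; stands loose on its stand disc at the start
- pillar: square flat-topped polished tiger's eye pillar (brown with golden bands), 32 x 32 mm, 68 mm tall; its sides lie along x and y of its frame, turned at most 0.1 rad from the slab's at the start; about 180 g; origin at the centre of its underside, z up; stands loose on its stand disc at the start
- jar: small glass jar of brown stone chips, 38 mm diameter, with an aluminium twist cap 40 mm in diameter from 44 to 58 mm; 58 mm tall; about 90 g; origin at the centre of its underside, z up; stands loose on its stand disc at the start
- loupe: upright aluminium loupe, a plain cylinder 42 mm in diameter and 62 mm tall, black band near the foot, lens on top; about 110 g; origin at the centre of its underside, z up; stands loose on its stand disc at the start
- stand_tower: fixed aluminium disc 48 mm in diameter, 5 mm thick, origin at the centre of its underside (8 mm above the shelf), on which the tower stands at the start, within 3 mm of its middle; marks the tower's place in the row; all four discs look alike
- stand_pillar: fixed aluminium disc 48 mm in diameter, 5 mm thick, origin at the centre of its underside (8 mm above the shelf), on which the pillar stands at the start, within 3 mm of its middle; marks the pillar's place in the row; all four discs look alike
- stand_jar: fixed aluminium disc 48 mm in diameter, 5 mm thick, origin at the centre of its underside (8 mm above the shelf), on which the jar stands at the start, within 3 mm of its middle; marks the jar's place in the row; all four discs look alike
- stand_loupe: fixed aluminium disc 48 mm in diameter, 5 mm thick, origin at the centre of its underside (8 mm above the shelf), on which the loupe stands at the start, within 3 mm of its middle; marks the loupe's place in the row; all four discs look alike
- slab: fixed black granite slab, 90 x 340 x 8 mm (x, y, z), origin at the centre of its underside on the shelf; y runs along the row towards the left as the robot sees it. It carries the four stand discs at y = -120, -40, 40 and 120 mm in any order, x = 0, and two loose brown pebbles 11 mm tall at y = -80 and 80 mm
- rack: fixed birch travel rack, 80 x 296 x 18 mm (x, y, z), origin at the centre of its underside on the shelf; y along the row, to the robot's left. Four open pockets, 64 x 64 mm inside, centred at y = -108, -36, 36, 108 mm, x = 0; cork floor 6 mm above the shelf, walls 8 mm thick rising 12 mm above it. Lies nearer than the slab or beyond it; each is turned at most 0.15 rad

How it is judged:
At the end, for the whole second after the job is handed in: Each piece stands in the rack pocket that mirrors its starting place on the slab (leftmost to rightmost, second from left to second from right, and so on): centre within 19 mm of the pocket centre along rack x and y, underside within 4 mm of its floor, tilt under 0.1 rad, at rest (((y of stand_tower in the frame of slab between -0.14 and -0.1 m and y of tower in the frame of rack between 0.089 and 0.127 m) or (y of stand_tower in the frame of slab between -0.06 and -0.02 m and y of tower in the frame of rack between 0.017 and 0.055 m) or (y of stand_tower in the frame of slab between 0.02 and 0.06 m and y of tower in the frame of rack between -0.055 and -0.017 m) or (y of stand_tower in the frame of slab between 0.1 and 0.14 m and y of tower in the frame of rack between -0.127 and -0.089 m)) and x of tower in the frame of rack between -0.019 and 0.019 m and z of tower in the frame of rack between 0.002 and 0.01 m and angle between each of tower, pillar, jar, loupe's own z axis and vertical below 0.1 rad and linear speed of each of tower, pillar, jar, loupe below 0.02 m/s and ((y of stand_pillar in the frame of slab between -0.14 and -0.1 m and y of pillar in the frame of rack between 0.089 and 0.127 m) or (y of stand_pillar in the frame of slab between -0.06 and -0.02 m and y of pillar in the frame of rack between 0.017 and 0.055 m) or (y of stand_pillar in the frame of slab between 0.02 and 0.06 m and y of pillar in the frame of rack between -0.055 and -0.017 m) or (y of stand_pillar in the frame of slab between 0.1 and 0.14 m and y of pillar in the frame of rack between -0.127 and -0.089 m)) and x of pillar in the frame of rack between -0.019 and 0.019 m and z of pillar in the frame of rack between 0.002 and 0.01 m and ((y of stand_jar in the frame of slab between -0.14 and -0.1 m and y of jar in the frame of rack between 0.089 and 0.127 m) or (y of stand_jar in the frame of slab between -0.06 and -0.02 m and y of jar in the frame of rack between 0.017 and 0.055 m) or (y of stand_jar in the frame of slab between 0.02 and 0.06 m and y of jar in the frame of rack between -0.055 and -0.017 m) or (y of stand_jar in the frame of slab between 0.1 and 0.14 m and y of jar in the frame of rack between -0.127 and -0.089 m)) and x of jar in the frame of rack between -0.019 and 0.019 m and z of jar in the frame of rack between 0.002 and 0.01 m and ((y of stand_loupe in the frame of slab between -0.14 and -0.1 m and y of loupe in the frame of rack between 0.089 and 0.127 m) or (y of stand_loupe in the frame of slab between -0.06 and -0.02 m and y of loupe in the frame of rack between 0.017 and 0.055 m) or (y of stand_loupe in the frame of slab between 0.02 and 0.06 m and y of loupe in the frame of rack between -0.055 and -0.017 m) or (y of stand_loupe in the frame of slab between 0.1 and 0.14 m and y of loupe in the frame of rack between -0.127 and -0.089 m)) and x of loupe in the frame of rack between -0.019 and 0.019 m and z of loupe in the frame of rack between 0.002 and 0.01 m); the robot touches nothing.
It fails at once if a piece tips over (more than 0.7 rad) (angle between any of tower, pillar, jar, loupe's own z axis and vertical above 0.7 rad).
It fails at once if a piece is dropped (falls free of the fingers faster than 0.6 m/s, a drop of about 2 cm) ((linear speed of tower above 0.6 m/s and contact force between the fingers and tower below 0.05 N) or (linear speed of pillar above 0.6 m/s and contact force between the fingers and pillar below 0.05 N) or (linear speed of jar above 0.6 m/s and contact force between the fingers and jar below 0.05 N) or (linear speed of loupe above 0.6 m/s and contact force between the fingers and loupe below 0.05 N)).
It also fails if it takes over 106 s, if anything falls off the work surface, if the arm or the gripper's body presses on something with over 40 N, if the wrist force passes 120 N, or if a joint passes its speed limit or range.

## Working session

There is one attempt and no reset: what is moved stays moved. The work goes in short steps, each a Python script; the robot and the scene stay as the last script left them, time stands still between calls to the robot, and variables do not carry over. Pictures are saved under pics/ and viewed, at most 14 in all, crops included, and the job is handed in when it is done.

```bash
mkdir -p pics
python3 - <<'E'
from cell import env,camera,calibration
import cv2,numpy as np
for n in("scene","top"):
    p,d=camera(n);cv2.imwrite(f"pics/{n}0.png",p);np.save(f"{n}0.npy",d)
    c=calibration(n);print(n,c)
s=env.get_state();print(s['time'],s['tcp_pos'],s['orientation'],s['opening'])
E
```

```text
scene {'fx': 502.0269597792002, 'fy': 502.0269597792002, 'cx': 325.11265328198283, 'cy': 201.56900157790787, 'k1': 0.03101039144611447, 'rvec': array([ 1.74880225,  1.46624263, -0.80468933]), 'tvec': array([-0.07029299, -0.28114727,  1.2369368 ])}
top {'fx': 412.28946299157246, 'fy': 412.28946299157246, 'cx': 315.45662679027237, 'cy': 199.74052306636221, 'k1': -0.0894833356111764, 'rvec': array([ 2.14107543, -2.17982187,  0.17944047]), 'tvec': array([-0.00664416,  0.54803068,  0.62594915])}
0.1 [ 0.19727624 -0.64510111  0.30299571] [-8.10281721e-04  9.89007353e-01  1.47864002e-01 -1.91351793e-04] 0.08553440065361978
```

View pics/top0.png

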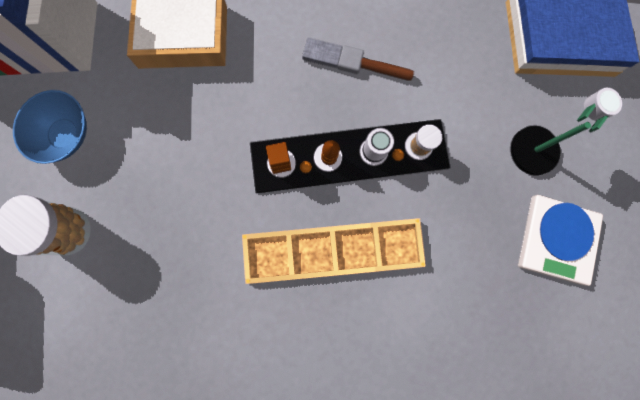

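View pics/scene0.png

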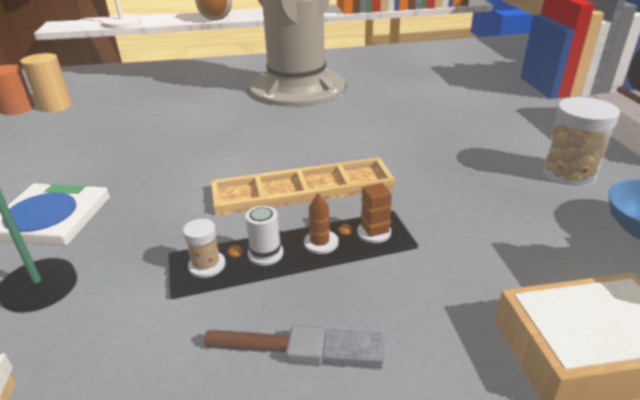

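The top view has +x up and +y left. The slab row from left to right is pillar (280,160), tower (330,155), loupe (377,148), jar (425,143). The rack is nearer the robot, spanning about (243..425, 220..283). Next I'll measure with depth and colour.

```bash
cat > h.py <<'E'
import cv2,numpy as np
def cloud(c,d):
    K=np.array([[c['fx'],0,c['cx']],[0,c['fy'],c['cy']],[0,0,1]])
    v,u=np.mgrid[0:d.shape[0],0:d.shape[1]]
    n=cv2.undistortPoints(np.stack([u,v],-1).reshape(-1,1,2).astype(np.float64),K,np.array([c['k1'],0,0,0.])).reshape(*d.shape,2)
    P=np.dstack([n*d[...,None],d])
    R=cv2.Rodrigues(c['rvec'])[0]
    return (P-c['tvec'])@R
def rect(pts):
    (cx,cy),_,_=r=cv2.minAreaRect(pts.astype(np.float32))
    b=cv2.boxPoints(r); e=max([b[1]-b[0],b[2]-b[1]],key=np.linalg.norm); e=e if e[1]>0 else -e
    return np.array([cx,cy]),np.arctan2(-e[0],e[1]),sorted(r[1])   # centre, yaw of its frame (y along the row), size
E
python3 - <<'E'
from h import *
from cell import calibration
for n in("top","scene"):
    p=cv2.imread(f"pics/{n}0.png").astype(int);d=np.load(f"{n}0.npy");X=cloud(calibration(n),d)
    x,y,z=X[...,0],X[...,1],X[...,2]; roi=(d>0)&(x>.3)&(x<.95)&(abs(y)<.4)
    print(n,"table z",np.median(z[roi]))
    def big(m,dil=0):
        m=m.astype(np.uint8)
        k,l,s,_=cv2.connectedComponentsWithStats(m); i=1+s[1:,4].argmax(); return l==i
    dark=big(roi&(p.max(2)<40)&(z<.02)); print("slab",rect(X[dark][:,:2]),np.median(z[dark]))
    c0,yaw,_=rect(X[dark][:,:2])
    birch=big(roi&(z>.003)&(z<.03)&(p[...,2]-p[...,0]>50)&(p[...,2]>130)); 
    top=birch&(z>.013);print("rack",rect(X[birch][:,:2]),rect(X[top][:,:2]),np.median(z[top]))
    tall=roi&(z>.03)&(z<.1)&(np.hypot(x-c0[0],y-c0[1])<.2)
    k,l,s,_=cv2.connectedComponentsWithStats(tall.astype(np.uint8))
    for i in range(1,k):
        if s[i,4]<30: continue
        q=X[l==i]; zt=np.percentile(q[:,2],97); t=q[q[:,2]>zt-.006]; 
        print("piece",s[i,4],"ztop",zt.round(4),"top mid",((t.min(0)+t.max(0))/2).round(4),"ext",np.ptp(t,0).round(4))
E
```

```text
top table z 0.0003819970637559829
slab (array([ 0.62934989, -0.0793951 ]), np.float32(0.11343025), [0.08864545077085495, 0.33704668283462524]) 0.007975881787015514
rack (array([ 0.46661386, -0.0449591 ]), np.float32(0.07337319), [0.08070355653762817, 0.29601991176605225]) (array([ 0.46661386, -0.0449591 ]), np.float32(0.07337319), [0.08070355653762817, 0.29601991176605225]) 0.017862444125190915
piece 666 ztop 0.0728 top mid [ 0.6418 -0.1991  0.0704] ext [0.0395 0.0394 0.0069]
piece 708 ztop 0.0777 top mid [ 0.6342 -0.1189  0.0756] ext [0.039  0.0415 0.0073]
piece 340 ztop 0.0895 top mid [ 0.625  -0.0415  0.0879] ext [0.0113 0.0108 0.0088]
piece 564 ztop 0.0826 top mid [0.615  0.0415 0.0801] ext [0.0357 0.0352 0.0069]
scene table z 0.0006278174368941621Traceback (most recent call last):
  File "<stdin>", line 10, in <module>
  File "<stdin>", line 9, in big
ValueError: attempt to get argmax of an empty sequence
```

Everything agrees with the given sizes: slab 89×337 mm, rack 81×296 mm, piece tops at the right heights, and pieces on the predicted stand positions. I'll write the pick-and-place routine and move the pillar first.

```bash
cat > pp.py <<'E'
from h import *
from cell import env,kin,camera,calibration,job
from scipy.spatial.transform import Rotation as Rn
RACK=np.array([.4666,-.0450]);RY=.0734;SY=.1134;LIFT=.215
def q(a):
    R=np.array([[-np.sin(a),np.cos(a),0],[np.cos(a),np.sin(a),0],[0,0,-1]]).T
    x,y,z,w=Rn.from_matrix(R).as_quat();return [w,x,y,z]
def pocket(y): return RACK+y*np.array([-np.sin(RY),np.cos(RY)])
def flip(p):  # half-turn choice keeping joint 7 clear of its range
    c=[(abs(j[6]),f) for f in(0,np.pi) if (j:=kin.inverse_kinematics([*p,LIFT],q(SY+f))) is not None]
    return min(c)[1]
def pickplace(name,xy,h,width,yp,yaw=SY):
    f=flip(xy); zg=.013+h+.054; t=pocket(yp)
    env.grip(.085); env.reach([*xy,LIFT],q(yaw+f))
    print(name,"j7",env.get_state()['qpos'][6].round(2))
    if env.movel([*xy,zg],.12,stop_force=10): print("hit on descent",env.get_state()['tcp_pos']);return False
    env.grip(width-.012,35); s=env.get_state(); print(" opening",s['opening'],"pad",s['gripper_force'])
    z0=s['tcp_pos'][2]
    env.movel([*xy,LIFT],.12); o=env.get_state()['opening']
    if abs(o-width)>.006: print("bad grasp",o);return False
    env.movel([*t,LIFT],.15,rot=q(RY+f))
    zf=z0-.013+.006
    env.movel([*t,zf+.012],.12)
    hit=env.movel([*t,zf-.004],.02,stop_force=3); s=env.get_state()
    print(" touch",hit,"z err mm",(s['tcp_pos'][2]-zf)*1e3,"F",s['force'],"opening",s['opening'])
    env.grip(.085); env.movel([*t,LIFT],.15); print(" t",env.get_state()['time']); return True
E
python3 - <<'E'
from pp import *
d=np.load("top0.npy");X=cloud(calibration("top"),d);m=(np.hypot(X[...,0]-.615,X[...,1]-.0415)<.03)&(X[...,2]>.0765)
c,yw,sz=rect(X[m][:,:2]);yw=(yw-SY+np.pi/4)%(np.pi/2)-np.pi/4+SY;print("pillar",c,yw,sz)
if abs(yw-SY)>.11: yw=SY
pickplace("pillar",c,.034,.032,-.108,yw)
E
```

```text
pillar [0.61549425 0.0417353 ] 0.19740905 [0.03195086866617203, 0.03249969705939293]
pillar j7 -0.3
 opening 0.0314677038243616 pad 35.400901436805725
 touch True z err mm -0.11173513200538054 F [-1.37416435  0.24226043  5.96239713] opening 0.031626325908285506
 t 10.8417
```

Run:
```python
from pp import *
pickplace("tower",np.array([.6250,-.0405]),.032,.028,-.036)
p,d=camera("scene");cv2.imwrite("pics/scene1.png",p)
```

```text
tower j7 -0.24
 opening 0.027038912802309543 pad 34.49418926378712
 touch True z err mm -0.08533736255610103 F [-0.82913519  0.16496035  6.94504461] opening 0.02722645646285565
 t 19.1
```

View pics/scene1.png

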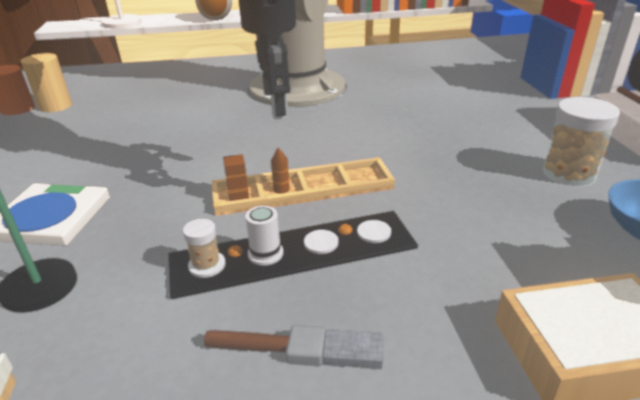

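The pillar (236,178) and tower (280,172) stand upright in the two right-hand pockets. The jar (202,245) and loupe (263,235) haven't been disturbed. I'll carry on with those two.

Run:
```python
from pp import *
ok=pickplace("loupe",np.array([.6342,-.1189]),.035,.042,.036) and pickplace("jar",np.array([.6418,-.1991]),.040,.040,.108)
if ok: env.movel([.45,-.30,.30],.2)
p,d=camera("top");cv2.imwrite("pics/top2.png",p);X=cloud(calibration("top"),d);print(ok)
for n,y,hz in(("pillar",-.108,.074),("tower",-.036,.084),("loupe",.036,.068),("jar",.108,.064)):
    c=pocket(y);m=(d>0)&(np.hypot(X[...,0]-c[0],X[...,1]-c[1])<.04)&(X[...,2]>.03)&(X[...,2]<.1);t=X[m]
    t=t[t[:,2]>np.percentile(t[:,2],97)-.006];o=((t.min(0)+t.max(0))/2)[:2]-c
    print(n,"offset mm",o*1e3,"ztop",t[:,2].max(),"expected",hz)
```

```text
loupe j7 -0.12
 opening 0.04106394830007282 pad 35.48390328884125
 touch True z err mm -0.10615894989121633 F [-1.33230339 -0.28656651  6.47342125] opening 0.04100088861939467
 t 27.3417
jar j7 0.01
 opening 0.03878745356725808 pad 34.87626314163208
 touch True z err mm -0.13310000243051123 F [-0.70219995 -0.00430197  4.17419497] opening 0.03882981821887566
 t 36.4917
True
pillar offset mm [0.57372303 0.18217583] ztop 0.07684072990053882 expected 0.074
tower offset mm [ 1.20647362 -0.83640803] ztop 0.08461094143587779 expected 0.084
loupe offset mm [0.79159201 0.15872696] ztop 0.07207968489333608 expected 0.068
jar offset mm [ 0.50187643 -0.75903295] ztop 0.06744965966358554 expected 0.064
```

View pics/top2.png

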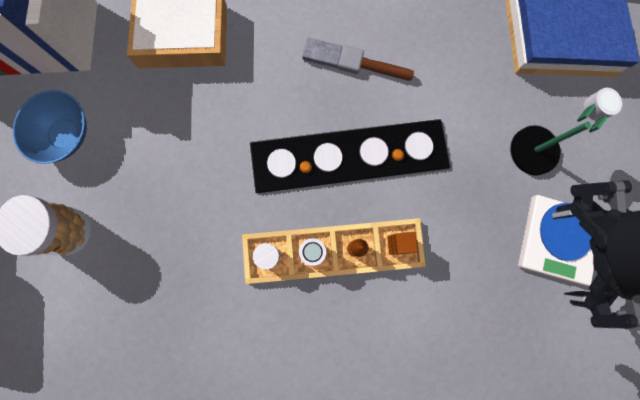

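The rack from left to right now holds jar (266,256), loupe (312,252), tower (357,247) and pillar (402,243). All are upright and within about 1.5 mm of their pocket centres, and the arm is clear, so I'm handing in.

```bash
python3 -c "
from cell import env,job
env.dwell(.3);print(job.job_done(),env.get_state()['time'])"
```

```text
the job is handed in; nothing more can be done
the job is handed in; nothing more can be done
```

All four pieces stand upright in the rack in mirrored order (left to right: jar, loupe, tower, pillar), each within about 1.5 mm of its pocket centre, and the job was handed in at roughly 40 s of the 106 s allowed; the hand-in call gave no verdict.

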